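# Slide a sharpening stone home in its board

## Task

Pick up the two-tone sharpening stone and lay it flat on the plain half of the sharpening board, lengthwise with the empty pocket. Without lifting it off again, slide it sideways across the board until it drops into the pocket and sits flat on the bottom, then let go. The stone is brittle: rest it and slide it lightly, never lean on it or ram it into the pocket's edges, and leave the oil bottle, honing guide, toy frame and chisel where they are.

Things in the scene. Friction and masses are not known exactly. Their poses are not given: they have to be found in the camera images.
- stone: the sharpening stone, a block 150 (x) x 50 (y) x 25 (z) mm, dark grey below and brick red above, 0.3 to 0.55 kg, loose, lying flat on the bench; origin at the centre of its underside, x along its length, z up. Either way round fits the pocket
- board: the sharpening board, fixed in place on rubber feet that give 0.1 mm per N: a level dark base slab 200 (x) x 250 (y) x 18 mm with a pale top plate 184 x 190 x 6 mm screwed on, its face 28 mm above the bench. Origin at the centre of the slab's underside, 4 mm above the bench, z up. The screws run in slots: where the plate and its pocket are set along y is not measured, only seen or felt
- pocket_limit (a point): a point on the slab, (0, 30, 18) mm in the board's frame, at the height of the pocket's floor: the real pocket's centre lies 4 to 30 mm beyond it along +y (board's frame), at the same x and z. The pocket is 155 (x) x 53 (y) mm, cut 6 mm deep with square edges right through the plate; its floor is the slab, 22 mm above the bench. The plate's strip beyond it at +y is 23 mm wide
- plain_half (a point): middle of the plain half of the board's face with the plate about mid-range (it may be set up to 15 mm either way), at (0, -38.5, 24) mm in the board's frame; +y points across to the pocket. The plain half is 113 mm wide in y, from the pocket's near edge (mid-range y = +18 mm) to the plate's edge (mid-range y = -95 mm)
- oil: bystander: yellow oil bottle with a red cap, 48 mm diameter, 125 mm tall, loose; origin at the centre of its foot
- guide: bystander: aluminium honing guide with a brass knob, about 52 x 98 x 30 mm, loose; origin at the centre of its underside
- toyframe: bystander: pale wooden toy frame with dowel holes, 150 (x) x 90 (y) x 28 mm, loose; origin at the centre of its underside
- chisel: bystander: chisel with a red handle, 255 mm long along x with the blade towards +x, 25 mm high, loose; origin under its ferrule
Things that resemble listed ones, but are neither listed nor needed, are in the scene too. There is more than one size of the stone; the one meant has the size given above.

How it is judged:
By the outcome, as a careful person would: the job done as asked, in the order asked, and still so for the second after the job is handed in, with the robot touching nothing.
It also fails if it takes over 69 s, if anything falls off the work surface, if the arm or the gripper's body presses on something with over 40 N, if the wrist force passes 120 N, or if a joint passes its speed limit or range.

## Robot

A 7-joint arm with a two-finger parallel gripper is mounted at the origin on the work surface. World frame = base frame: x ahead of the robot, y to its left, z up, the work surface at z = 0. Lengths are in m, angles in rad, forces in N, time in s.
With the tool pointing down it reaches from about 0.425 to 0.925 m from the base axis. Payload 6.8 kg.
Tool frame: the origin (TCP) lies on the front face of the gripper's body, between the roots of the fingers; the fingertips stand 73 mm ahead of it and the grasp point (between the pads) lies 54 mm ahead of it; z points along the fingers, y is the line along which they close (so a half turn about z gives the same grasp; the last joint's range is limited). The gripper opens to 85 mm and grips with 20 to 120 N. Pads are 22 mm wide; open, the fingers measure 114 mm over their backs; the gripper's body (76 mm by 85 mm) begins 54 mm behind the grasp point. The pads swing forward as they close: fully open they stand 13 mm farther back than shut.
Start: joints at [-1.382, 0.477, 0.022, 1.555, -0.011, 1.109, -0.083], TCP at [0.197, 0.646, 0.304] pointing down, gripper open.
Joint ranges: [-2.96, 2.96], [-0.34, 2.1], [-1.41, 1.46], [0.24, 2.44], [-1.37, 4.51], [0.17, 1.92], [-2.96, 2.96]. Speed limits (rad/s): [2.39, 2.39, 3.14, 3.14, 3.14, 3.14, 3.14].

## Interface

Orientations are given as a unit quaternion [w, x, y, z].
In Python, from station import bot, optics gives the robot as it stands.
- The arm moves only by the tool drive_tool, never from a script. Its argument "deltas" is a list of rows, each an object with "gripper": the closure in counts, from 0 (fully open) to 255 (shut); "offset": the shift along the tool's x, y, z in units of 1000 mm (1.0 is 1000 mm), a list of three; "angular": the turn, a rotation vector about the tool's x, y, z in units of 45 degrees (1.0 is 45 degrees), a list of three. In form: [{"gripper": gripper, "offset": [dx, dy, dz], "angular": [rx, ry, rz]}, ...]. A call has 1 to 5 rows; each row is the pose to reach, as a shift and turn from the pose commanded when the call began, along the tool's axes at that moment; what a row does not reach only later rows make up. A row lasts 1/10 s, in which the tool goes at most 50 mm and 8.59 degrees, less where a joint would pass 70% of its speed; a pose out of reach is approached as far as the arm can. A call with a number of a shift or a turn outside -1 to 1 is refused whole. A call with a gripper value outside its range is refused whole. The fingers move at their own pace and stop on an object; "grip_force" is the grip in N (left out, the last holds). Time passes only in rows, so rows that repeat a pose let the fingers close. It gives the time, the measured TCP pose, the force, the opening and the grip force at its end, in the units of the state.
- bot.get_obs(): the state, without advancing time (a new reading comes with each control period).
- optics.read_camera(name): name is "scene" or "top" or "wrist"; returns the picture (384x512x3 uint8, blue, green, red); there is no depth.
- optics.camera_model(name): a dict with "fx", "fy", "cx", "cy" (pixels), "cam_to_world" (4x4, takes a point from camera to world coordinates). Camera axes: x right, y up, looking along -z (the intrinsics and any distortion apply to the point x, -y, -z); pixel columns grow to the right and rows downward; lengths in m; the calibration is good to about 2 mm. A picture is of the moment at which its call begins: read the wrist's pose just before it. camera_model takes no time and is no camera call; for the wrist camera it gives the pose at the moment of the call.
- bot.hand_in(): hands the job in; it is judged then, once.
The state is a dict: "t": time; "q": joint angles; "joint_vel": joint speeds; "joint_torque": joint torques, N m; "eef_pos": TCP position; "tool_rot": TCP orientation; "contact_force": force on the tool from outside, world axes, zero at the start; "torque": the same for the moment, N m; "gripper_width": opening from 0.0 (shut) to 1.0 (fully open); "grasp_force": force on a finger pad.
Only numpy, scipy, OpenCV 4.12 (cv2) and the standard library are available. Lean on these libraries where they do the work, as an engineer would, in place of code of your own. Each camera call takes 0.05 s, during which the arm holds its last target. There are 200 camera calls.

## Working session

There is one attempt and no reset: what is moved stays moved. The work goes in short steps, Python scripts to look and compute and a tool call to move; the robot and the scene stay as the last step left them, time stands still between calls to the robot, and variables do not carry over. Pictures are saved under pics/ and viewed, at most 10 in all, crops included, and the job is handed in when it is done.

Besides the shell and the picture viewer there is one more tool, called after "Emit:" as name(argument=value, ...) on one line, values as JSON. drive_tool: Moves the arm, as the interface text tells. Its arguments: {"type":"object","properties":{"deltas":{"type":"array"},"grip_force":{"type":"number"}},"required":["deltas"]}

```bash
mkdir -p pics; cat > h.py <<'E'
import numpy as np, cv2
from station import bot, optics
def ray(n,u,v,z,m=None):
    m=m or optics.camera_model(n); T=np.array(m["cam_to_world"])
    d=T[:3,:3]@np.array([(u-m["cx"])/m["fx"],-(v-m["cy"])/m["fy"],-1.0]); o=T[:3,3]
    return o+d*(z-o[2])/d[2]
E
python3 - <<'E'
from h import *
for n in("top","scene"):
    m=optics.camera_model(n);print(n,m)
    cv2.imwrite(f"pics/{n}0.png",optics.read_camera(n))
print(bot.get_obs())
E
```

```text
top {'fx': 499.78021914843515, 'fy': 499.78021914843515, 'cx': 255.08537762024397, 'cy': 187.90390109931263, 'cam_to_world': array([[ 0.00781535,  0.98588463, -0.16724357,  0.29369959],
       [-0.99990393,  0.00961942,  0.00997973, -0.04819955],
       [ 0.01144765,  0.1671495 ,  0.9858651 ,  1.47367441],
       [ 0.        ,  0.        ,  0.        ,  1.        ]])}
scene {'fx': 401.0135491777388, 'fy': 401.0135491777388, 'cx': 256.44993449960845, 'cy': 186.341457622746, 'cam_to_world': array([[-0.540419  , -0.56119209,  0.6269057 ,  1.41100051],
       [ 0.84138951, -0.36338087,  0.40002254,  0.52030463],
       [ 0.00331605,  0.74365166,  0.66855906,  0.99944996],
       [ 0.        ,  0.        ,  0.        ,  1.        ]])}
{'t': 0.1, 'q': array([-1.38210735,  0.47772581,  0.02235509,  1.55636476, -0.01146438,
        1.10928842, -0.08309227]), 'joint_vel': array([ 1.79477081e-04, -2.65207954e-03, -1.02101059e-03, -3.93479110e-03,
       -8.71874982e-05,  1.12755977e-03, -2.44179647e-03]), 'joint_torque': array([ 4.78173999e-03, -5.97754884e+01,  1.61443446e+00, -2.81951666e+01,
        1.29474193e-02,  4.99312286e-03,  4.36838326e-07]), 'eef_pos': array([0.19729982, 0.64508486, 0.30301233]), 'tool_rot': array([-4.36829239e-05,  1.47834351e-01,  9.89011788e-01, -8.27883796e-04]), 'contact_force': array([ 0.55561076, -0.45944981, -0.14859906]), 'torque': array([0.04807088, 0.06053859, 0.02875929]), 'grasp_force': 0.0, 'gripper_width': 0.9997387848011152}
```

View pics/top0.png

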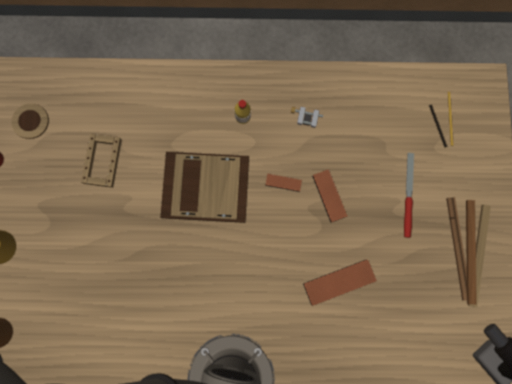

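View pics/scene0.png

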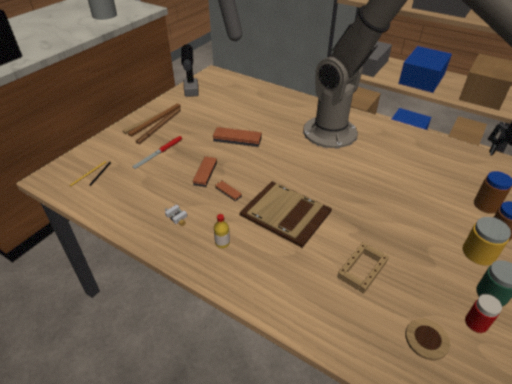

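The top view shows the board at about (206,187) with the dark pocket at (190,186). There are three red blocks at (283,183), (329,195) and (340,282), and the middle one is about 50 px long, which fits 150 mm. The bystanders are all well clear of it.

```bash
cat > m.py <<'E'
from h import *
im=cv2.imread("pics/top0.png"); hsv=cv2.cvtColor(im,cv2.COLOR_BGR2HSV)
mask=((hsv[...,0]<10)|(hsv[...,0]>172))&(hsv[...,1]>110)&(hsv[...,2]>60)
c,_=cv2.findContours(mask.astype(np.uint8),0,2)
def rect(px,z):
    P=np.array([ray("top",u,v,z)[:2] for u,v in px])
    r=cv2.minAreaRect((P*1000).astype(np.float32)); b=cv2.boxPoints(r)
    e=max((b[1]-b[0],b[2]-b[1]),key=np.linalg.norm)
    return np.round(r[0],1),np.round(r[1],1),round(np.degrees(np.arctan2(e[1],e[0]))%180,1)
for k in c:
    if cv2.contourArea(k)>150: print(k.reshape(-1,2).mean(0),rect(k.reshape(-1,2),.025))
g=cv2.cvtColor(im,cv2.COLOR_BGR2GRAY)
d=np.zeros_like(g); d[145:230,155:257]=(g[145:230,155:257]<62)
c,_=cv2.findContours(d,0,2); k=max(c,key=cv2.contourArea); print("slab",rect(k.reshape(-1,2),.022))
d[:155]=0;d[213:]=0;d[:,:178]=0;d[:,202:]=0
c,_=cv2.findContours(d,0,2); k=max(c,key=cv2.contourArea); print("pocket",cv2.boundingRect(k),rect(k.reshape(-1,2),.028))
E
python3 m.py
```

```text
[408.11764706 216.29411765] (array([ 458.2, -509.6]), array([ 22.5, 118.8]), np.float32(175.1))
slab (array([542.9,  84.8]), array([245. , 197.3]), np.float32(87.4))
pocket (180, 160, 21, 51) (array([546.2, 128.2]), array([ 49.2, 150.7]), np.float32(177.5))
```

```bash
python3 - <<'E'
s=open('m.py').read().replace(">110)&(hsv[...,2]>60)",">90)&(hsv[...,2]>50)").replace("(hsv[...,0]<10)","(hsv[...,0]<9)")
s+='\nfor p in((283,183),(329,195),(340,282),(300,240)): print(hsv[p[1],p[0]])\n'
open('m.py','w').write(s)
E
python3 m.py
```

```text
[408.11764706 216.29411765] (array([ 458.2, -509.6]), array([ 21.9, 118.8]), np.float32(175.1))
slab (array([542.9,  84.8]), array([245. , 197.3]), np.float32(87.4))
pocket (180, 160, 21, 51) (array([546.2, 128.2]), array([ 49.2, 150.7]), np.float32(177.5))
[ 10 145 123]
[ 10 142 124]
[ 10 146 124]
[ 17  94 144]
```

```bash
sed -i 's/<9)/<13)/; s/>90)/>120)/' m.py; python3 m.py
```

```text
[339.421875 281.953125] (array([ 269.9, -306.4]), array([ 65.8, 198.3]), np.float32(110.8))
[408.21428571 217.64285714] (array([ 457.9, -509.6]), array([ 22.6, 118.8]), np.float32(175.1))
[283.61764706 181.88235294] (array([ 557.4, -145.7]), array([102.2,  35.1]), np.float32(80.1))
[329.4375     195.45833333] (array([ 519.9, -281.4]), array([149.3,  51.2]), np.float32(20.7))
[190.22222222 184.94444444] (array([546.7, 128.1]), array([ 45.5, 147.5]), np.float32(177.3))
[242.62626263 184.81818182] (array([541.3, -26.4]), array([ 19.6, 181.6]), np.float32(177.4))
[167.46666667 186.86666667] (array([548.2, 193.6]), array([ 23.3, 188.5]), np.float32(177.2))
[ 29.51724138 118.51724138] (array([739.1, 614.6]), array([55.9, 56.8]), np.float32(90.6))
slab (array([542.9,  84.8]), array([245. , 197.3]), np.float32(87.4))
pocket (180, 160, 21, 51) (array([546.2, 128.2]), array([ 49.2, 150.7]), np.float32(177.5))
[ 10 145 123]
[ 10 142 124]
[ 10 146 124]
[ 17  94 144]
```

```bash
cat > go.py <<'E'
import sys; from h import *; from scipy.spatial.transform import Rotation as Ro
# go.py x y z(tcp, m) yaw_of_tool_y(deg)
o=bot.get_obs(); x,y,z,a=map(float,sys.argv[1:5]); w=o["tool_rot"]
R=Ro.from_quat(w,scalar_first=True); a=np.radians(a); ty=np.array([np.cos(a),np.sin(a),0]); tz=np.array([0,0,-1.])
R1=Ro.from_matrix(np.c_[np.cross(ty,tz),ty,tz])
v=(R.inv()*R1).as_rotvec(degrees=True)/45
d=R.inv().apply(np.array([x,y,z])-o["eef_pos"])
print("pos",o["eef_pos"].round(4),"F",o["contact_force"].round(1),"w",round(o["gripper_width"],3),"t",round(o["t"],2))
print("offset",d.round(4),"rows",np.linalg.norm(d)/.05,"ang",v.round(3),"clip",(v*min(1,.95/np.linalg.norm(v))).round(3),"q",o["q"].round(2))
E
python3 go.py 0.33 0.45 0.3 40;python3 go.py 0.5 -0.2 0.3 -69.3
```

```text
pos [0.1973 0.6451 0.303 ] F [ 0.6 -0.5 -0.1] w 1.0 t 0.1
offset [-0.1839 -0.1477  0.0033] rows 4.719174258988508 ang [-0.002  0.001  0.733] clip [-0.002  0.001  0.733] q [-1.38  0.48  0.02  1.56 -0.01  1.11 -0.08]
pos [0.1973 0.6451 0.303 ] F [ 0.6 -0.5 -0.1] w 1.0 t 0.1
offset [-0.5366 -0.7196  0.0043] rows 17.95332718836247 ang [-1.000e-03  3.000e-03  3.162e+00] clip [-0.     0.001  0.95 ] q [-1.38  0.48  0.02  1.56 -0.01  1.11 -0.08]
```

Emit:
drive_tool(deltas=[{"gripper": 0,"offset": [-0.184,-0.168,0],"angular": [0,0,0.95]},{"gripper": 0,"offset": [-0.184,-0.168,0],"angular": [0,0,0.95]},{"gripper": 0,"offset": [-0.184,-0.168,0],"angular": [0,0,0.95]},{"gripper": 0,"offset": [-0.184,-0.168,0],"angular": [0,0,0.95]},{"gripper": 0,"offset": [-0.184,-0.168,0],"angular": [0,0,0.95]}])

```text
t: 0.6
eef_pos: [0.3249, 0.4289, 0.3036]
tool_rot: [-0.0, 0.501, 0.866, -0.0]
contact_force: [1.9, -0.4, -0.0]
gripper_width: 1.002
grasp_force: 0.0
```

Emit:
drive_tool(deltas=[{"gripper": 0,"offset": [-0.245,-0.024,0],"angular": [0,0,0.95]},{"gripper": 0,"offset": [-0.245,-0.024,0],"angular": [0,0,0.95]},{"gripper": 0,"offset": [-0.245,-0.024,0],"angular": [0,0,0.95]},{"gripper": 0,"offset": [-0.245,-0.024,0],"angular": [0,0,0.95]},{"gripper": 0,"offset": [-0.245,-0.024,0],"angular": [0,0,0.95]}])

```text
t: 1.1
eef_pos: [0.4273, 0.2048, 0.3039]
tool_rot: [-0.0, 0.782, 0.623, -0.0]
contact_force: [0.3, 0.5, 0.1]
gripper_width: 1.001
grasp_force: 0.0
```

Emit:
drive_tool(deltas=[{"gripper": 0,"offset": [-0.223,0.101,0],"angular": [0,0,0.95]},{"gripper": 0,"offset": [-0.223,0.101,0],"angular": [0,0,0.95]},{"gripper": 0,"offset": [-0.223,0.101,0],"angular": [0,0,0.95]},{"gripper": 0,"offset": [-0.223,0.101,0],"angular": [0,0,0.95]},{"gripper": 0,"offset": [-0.223,0.101,0],"angular": [0,0,0.95]}])

```text
t: 1.6
eef_pos: [0.477, -0.0348, 0.304]
tool_rot: [-0.0, 0.955, 0.295, 0.0]
contact_force: [0.3, 0.1, -0.2]
gripper_width: 0.999
grasp_force: 0.0
```

```bash
python3 go.py 0.51 -0.25 0.29 -69.3
```

```text
pos [ 0.477  -0.0348  0.304 ] F [ 0.3  0.1 -0.2] w 0.999 t 1.6
offset [-0.0942  0.1964  0.0139] rows 4.364248772109353 ang [-0.    -0.001  0.303] clip [-0.    -0.001  0.303] q [-0.72  0.17  0.75  2.05 -0.14  0.97 -0.87]
```

Emit:
drive_tool(deltas=[{"gripper": 0,"offset": [-0.094,0.196,0.014],"angular": [0,0,0.303]},{"gripper": 0,"offset": [-0.094,0.196,0.014],"angular": [0,0,0.303]},{"gripper": 0,"offset": [-0.094,0.196,0.014],"angular": [0,0,0.303]},{"gripper": 0,"offset": [-0.094,0.196,0.014],"angular": [0,0,0.303]},{"gripper": 0,"offset": [-0.094,0.196,0.014],"angular": [0,0,0.303]}])

```text
t: 2.1
eef_pos: [0.5107, -0.2522, 0.2897]
tool_rot: [0.001, 0.984, 0.18, -0.0]
contact_force: [-0.6, 0.2, -0.8]
gripper_width: 1.0
grasp_force: 0.0
```

```bash
cat > wst.py <<'E'
from h import *
import sys
m=optics.camera_model("wrist"); im=optics.read_camera("wrist"); cv2.imwrite(f"pics/{sys.argv[1]}.png",im)
hsv=cv2.cvtColor(im,cv2.COLOR_BGR2HSV)
mask=((hsv[...,0]<13)|(hsv[...,0]>172))&(hsv[...,1]>120)&(hsv[...,2]>50)
c,_=cv2.findContours(mask.astype(np.uint8),0,2)
for k in sorted(c,key=cv2.contourArea)[-2:]:
    P=np.array([ray("wrist",u,v,.025,m)[:2] for u,v in k.reshape(-1,2)])
    r=cv2.minAreaRect((P*1000).astype(np.float32)); b=cv2.boxPoints(r)
    e=max((b[1]-b[0],b[2]-b[1]),key=np.linalg.norm)
    print(k.reshape(-1,2).min(0),k.reshape(-1,2).max(0),r[0],r[1],np.degrees(np.arctan2(e[1],e[0]))%180)
o=bot.get_obs();print(o["eef_pos"],o["q"].round(2),np.round(m["cam_to_world"],3))
E
python3 wst.py w1
```

```text
[53  0] [113 149] (542.5059204101562, -28.669282913208008) (27.32862091064453, 170.64454650878906) 177.61214
[267 111] [310 232] (520.6730346679688, -282.9898681640625) (148.26768493652344, 49.75126647949219) 20.770359
[ 0.51063091 -0.25314928  0.28973836] [-0.27  0.41  0.81  1.87 -0.34  1.01 -0.53] [[ 0.354  0.903  0.243  0.573]
 [-0.935  0.341  0.095 -0.229]
 [ 0.003 -0.261  0.965  0.36 ]
 [ 0.     0.     0.     1.   ]]
```

View pics/w1.png

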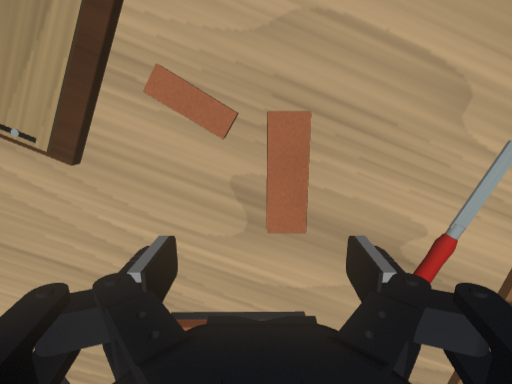

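```bash
python3 go.py 0.5205 -0.2825 0.11 -69.25
```

```text
pos [ 0.5106 -0.2531  0.2897] F [ 0.6 -1.8  0.3] w 0.999 t 2.15
offset [-0.0008  0.0303  0.1798] rows 3.647724793434355 ang [ 0.004  0.002 -0.001] clip [ 0.004  0.002 -0.001] q [-0.27  0.41  0.81  1.87 -0.34  1.01 -0.53]
```

Emit:
drive_tool(deltas=[{"gripper": 0,"offset": [-0.001,0.03,0.05],"angular": [0,0,0]},{"gripper": 0,"offset": [-0.001,0.03,0.1],"angular": [0,0,0]},{"gripper": 0,"offset": [-0.001,0.03,0.145],"angular": [0,0,0]},{"gripper": 0,"offset": [-0.001,0.03,0.18],"angular": [0,0,0]},{"gripper": 0,"offset": [-0.001,0.03,0.18],"angular": [0,0,0]}])

```text
t: 2.65
eef_pos: [0.5187, -0.2728, 0.1051]
tool_rot: [-0.003, 0.983, 0.183, -0.004]
contact_force: [-0.3, 1.1, 0.5]
gripper_width: 0.998
grasp_force: 0.0
```

```bash
python3 go.py 0.5205 -0.2825 0.079 -69.25
```

```text
pos [ 0.5187 -0.2728  0.1051] F [-0.3  1.1  0.5] w 0.998 t 2.65
offset [-0.0016  0.0099  0.026 ] rows 0.5572252033996891 ang [-0.009  0.009  0.009] clip [-0.009  0.009  0.009] q [-0.07  0.68  0.61  1.94 -0.58  0.71 -0.31]
```

Emit:
drive_tool(deltas=[{"gripper": 0,"offset": [0,0,0],"angular": [0,0,0]},{"gripper": 0,"offset": [0,0,0],"angular": [0,0,0]}])

```text
t: 2.85
eef_pos: [0.5228, -0.2759, 0.1122]
tool_rot: [0.001, 0.983, 0.183, 0.001]
contact_force: [-0.7, 1.2, 1.2]
gripper_width: 1.003
grasp_force: 0.0
```

```bash
python3 go.py 0.5205 -0.2825 0.079 -69.25
```

```text
pos [ 0.5228 -0.2759  0.1122] F [-0.7  1.2  1.2] w 1.003 t 2.85
offset [-0.0046  0.0053  0.0332] rows 0.67797963830697 ang [ 0.003 -0.003  0.008] clip [ 0.003 -0.003  0.008] q [-0.07  0.67  0.61  1.93 -0.58  0.72 -0.31]
```

Emit:
drive_tool(deltas=[{"gripper": 0,"offset": [-0.004,0.005,0.016],"angular": [0,0,0.01]},{"gripper": 0,"offset": [-0.004,0.005,0.031],"angular": [0,0,0.01]},{"gripper": 0,"offset": [-0.004,0.005,0.031],"angular": [0,0,0.01]},{"gripper": 0,"offset": [-0.004,0.005,0.031],"angular": [0,0,0.01]}])

```text
t: 3.25
eef_pos: [0.5193, -0.2812, 0.0785]
tool_rot: [-0.0, 0.984, 0.179, -0.0]
contact_force: [0.5, -0.1, -0.1]
gripper_width: 0.996
grasp_force: 0.0
```

```bash
python3 go.py 0.5205 -0.2825 0.079 -69.25; python3 wst.py w2
```

```text
pos [ 0.5193 -0.2812  0.0785] F [ 0.5 -0.1 -0.1] w 0.996 t 3.25
offset [ 0.0007  0.0016 -0.0005] rows 0.03695606191105725 ang [-0.001  0.001 -0.002] clip [-0.001  0.001 -0.002] q [-0.03  0.72  0.57  1.94 -0.62  0.66 -0.28]
[ 0 22] [137 167] (557.2560424804688, -176.02427673339844) (58.54087829589844, 33.93428421020508) 79.848915
[207  95] [325 320] (538.8414916992188, -276.1179504394531) (109.9134521484375, 49.57321548461914) 20.708727
[ 0.51955317 -0.28143045  0.07884973] [-0.03  0.72  0.57  1.94 -0.62  0.66 -0.28] [[ 0.352  0.904  0.244  0.581]
 [-0.936  0.34   0.091 -0.258]
 [-0.001 -0.26   0.966  0.149]
 [ 0.     0.     0.     1.   ]]
```

View pics/w2.png

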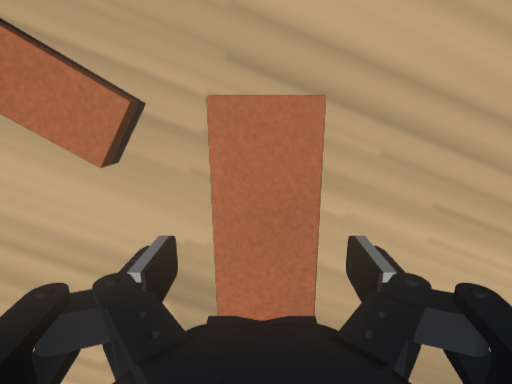

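The stone sits between the open fingers, spanning x 207–325 px with the fingertips at about (170,240) and (355,240). I'm closing on it now.

Emit:
drive_tool(deltas=[{"gripper": 60,"offset": [0.001,0.002,0],"angular": [0,0,0]},{"gripper": 120,"offset": [0.001,0.002,0],"angular": [0,0,0]},{"gripper": 160,"offset": [0.001,0.002,0],"angular": [0,0,0]},{"gripper": 200,"offset": [0.001,0.002,0],"angular": [0,0,0]},{"gripper": 200,"offset": [0.001,0.002,0],"angular": [0,0,0]}], grip_force=30)

```text
t: 3.8
eef_pos: [0.5216, -0.2829, 0.0794]
tool_rot: [0.0, 0.984, 0.179, 0.0]
contact_force: [0.1, 0.8, 5.5]
gripper_width: 0.577
grasp_force: 32.4
```

```bash
python3 go.py 0.5205 -0.2825 0.079 -69.25; python3 wst.py w3
```

```text
pos [ 0.5216 -0.2829  0.0794] F [0.1 0.8 5.5] w 0.577 t 3.8
offset [-0.0009 -0.0008  0.0004] rows 0.02407253345231247 ang [ 0.    -0.001 -0.002] clip [ 0.    -0.001 -0.002] q [-0.03  0.72  0.57  1.93 -0.62  0.67 -0.28]
[ 0 28] [133 170] (557.3250122070312, -176.6397247314453) (57.54463195800781, 34.05413818359375) 79.81244
[203  99] [319 320] (539.4482421875, -276.2955322265625) (109.0392074584961, 49.985931396484375) 20.639389
[ 0.52155466 -0.28292759  0.07935835] [-0.03  0.72  0.57  1.93 -0.62  0.67 -0.28] [[ 0.352  0.904  0.242  0.584]
 [-0.936  0.34   0.092 -0.26 ]
 [ 0.    -0.259  0.966  0.15 ]
 [ 0.     0.     0.     1.   ]]
```

View pics/w3.png

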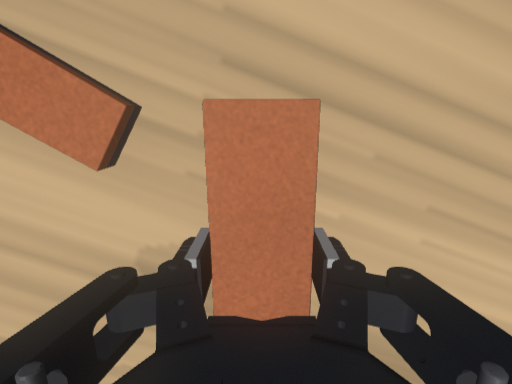

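```bash
python3 - <<'E'
from h import *; from scipy.spatial.transform import Rotation as Ro
m=optics.camera_model("wrist");o=bot.get_obs();T=np.array(m["cam_to_world"])
R=Ro.from_quat(o["tool_rot"],scalar_first=True)
for u,v in((208,229),(316,229),(210,229),(314,230)):
    d=R.inv().apply(T[:3,:3]@np.array([(u-m["cx"])/m["fx"],-(v-m["cy"])/m["fy"],-1.0])); p=R.inv().apply(T[:3,3]-o["eef_pos"])
    s=(np.sign(d[1])*.0247-p[1])/d[1]; print((p+d*s).round(4))
E
```

```text
[ 0.0157 -0.0247  0.053 ]
[0.0179 0.0247 0.0477]
[ 0.0138 -0.0247  0.0578]
[0.0156 0.0247 0.0521]
```

Both pads are on the stone's flanks near (207,235) and (317,235), and it's square in the grip. Lifting.

Emit:
drive_tool(deltas=[{"gripper": 200,"offset": [0,0,-0.01],"angular": [0,0,0]},{"gripper": 200,"offset": [0,0,-0.04],"angular": [0,0,0]},{"gripper": 200,"offset": [0,0,-0.08],"angular": [0,0,0]},{"gripper": 200,"offset": [0,0,-0.1],"angular": [0,0,0]},{"gripper": 200,"offset": [0,0,-0.1],"angular": [0,0,0]}], grip_force=40)

```text
t: 4.35
eef_pos: [0.5222, -0.2837, 0.1816]
tool_rot: [0.001, 0.984, 0.179, 0.002]
contact_force: [0.6, -0.7, -4.1]
gripper_width: 0.568
grasp_force: 45.0
```

```bash
python3 go.py 0.535 0.03 0.20 -92.5
```

```text
pos [ 0.5222 -0.2837  0.1816] F [ 0.6 -0.7 -4.1] w 0.568 t 4.35
offset [ 0.1227 -0.289  -0.019 ] rows 6.290647715188727 ang [ 0.003 -0.005  0.514] clip [ 0.003 -0.005  0.514] q [-0.12  0.58  0.7   1.9  -0.5   0.84 -0.37]
```

Emit:
drive_tool(deltas=[{"gripper": 200,"offset": [0.015,-0.036,-0.019],"angular": [0,0,0.06]},{"gripper": 200,"offset": [0.034,-0.08,-0.019],"angular": [0,0,0.14]},{"gripper": 200,"offset": [0.052,-0.123,-0.019],"angular": [0,0,0.22]},{"gripper": 200,"offset": [0.07,-0.166,-0.019],"angular": [0,0,0.3]},{"gripper": 200,"offset": [0.088,-0.208,-0.019],"angular": [0,0,0.38]}])

```text
t: 4.85
eef_pos: [0.5288, -0.055, 0.1964]
tool_rot: [-0.0, 1.0, 0.03, -0.001]
contact_force: [1.0, 0.9, -3.6]
gripper_width: 0.577
grasp_force: 45.1
```

```bash
python3 go.py 0.54 0.045 0.20 -92.5
```

```text
pos [ 0.5288 -0.055   0.1964] F [ 1.   0.9 -3.6] w 0.577 t 4.85
offset [ 0.0171 -0.0991 -0.0037] rows 2.013549596550997 ang [-0.     0.003  0.132] clip [-0.     0.003  0.132] q [-0.66  0.51  0.84  2.03 -0.51  0.82 -1.03]
```

Emit:
drive_tool(deltas=[{"gripper": 200,"offset": [0.008,-0.04,0],"angular": [0,0,0.06]},{"gripper": 200,"offset": [0.014,-0.075,0],"angular": [0,0,0.11]},{"gripper": 200,"offset": [0.016,-0.092,0],"angular": [0,0,0.13]},{"gripper": 200,"offset": [0.016,-0.092,0],"angular": [0,0,0.13]},{"gripper": 200,"offset": [0.016,-0.092,0],"angular": [0,0,0.13]}])

```text
t: 5.35
eef_pos: [0.5395, 0.0355, 0.1967]
tool_rot: [0.001, 1.0, -0.019, -0.001]
contact_force: [-1.0, -0.9, -3.4]
gripper_width: 0.573
grasp_force: 45.0
```

```bash
python3 go.py 0.54 0.045 0.20 -92.5; python3 wst.py w4
```

```text
pos [0.5395 0.0355 0.1967] F [-1.  -0.9 -3.4] w 0.573 t 5.35
offset [ 0.0001 -0.0095 -0.0033] rows 0.2012180605094595 ang [0.002 0.003 0.006] clip [0.002 0.003 0.006] q [-0.84  0.53  0.87  2.01 -0.54  0.84 -1.27]
[119 101] [188 267] (546.388671875, 127.1768798828125) (49.68937683105469, 150.94029235839844) 177.44366
[203  85] [350 320] (518.9027099609375, 24.244647979736328) (123.07581329345703, 223.89450073242188) 176.74084
[0.5396141  0.03454062 0.19705616] [-0.83  0.53  0.87  2.01 -0.54  0.84 -1.27] [[-0.039  0.964  0.261  0.606]
 [-0.999 -0.038 -0.009  0.033]
 [ 0.002 -0.262  0.965  0.267]
 [ 0.     0.     0.     1.   ]]
```

View pics/w4.png

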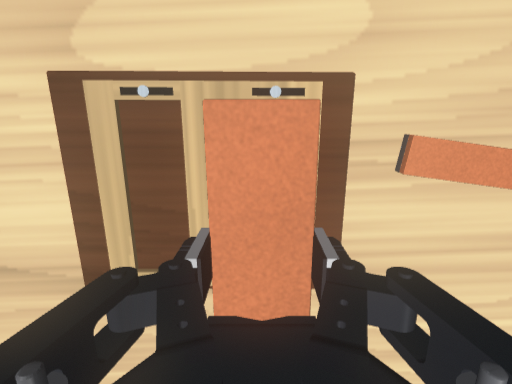

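```bash
python3 go.py 0.5442 0.0472 0.115 -92.55; python3 - <<'E'
from h import *
im=cv2.imread("pics/w4.png")
g=im[170:190].mean(0).mean(1); print(g[110:205].round(0).astype(int))
print(im[85:115,130:170].mean(1).mean(1).round().astype(int), im[85:115,220:300].mean(1).mean(1).round().astype(int))
E
```

```text
pos [0.5396 0.0345 0.1971] F [-0.8  0.2 -3.8] w 0.574 t 5.4
offset [ 0.0042 -0.0129  0.082 ] rows 1.6630699426757671 ang [0.002 0.002 0.005] clip [0.002 0.002 0.005] q [-0.83  0.53  0.87  2.01 -0.54  0.84 -1.27]
[166 169 170 170 169 168 165 164 163 164 164 164 162 150 115  83  73  75
  78  79  79  79  79  79  79  78  79  78  78  78  78  78  78  78  78  78
  78  78  78  78  78  77  78  77  77  77  77  77  77  78  77  78  77  77
  78  78  78  78  78  78  78  78  78  78  78  78  79  79  79  79  79  79
  79  79  81 104 157 166 162 162 167 174 178 180 182 181 178 174 171 167
 164 165 166 166 163]
[173 164 124  98  99 100 101  99  97 106 140 164 161 163 144  88  77  78
  78  78  79  79  79  79  79  80  80  80  80  80] [167 169 159 126 122 123 123 123 122 120 137 161 167 153 131 138 141 144
 144 144 144 144 143 144 144 144 144 145 145 145]
```

Both fingers still hold the stone, with the far end near (262,99), and the empty pocket shows at (118–188, 99–270). Now descending over the plain half.

Emit:
drive_tool(deltas=[{"gripper": 200,"offset": [0.004,-0.013,0.03],"angular": [0,0,0.005]},{"gripper": 200,"offset": [0.004,-0.013,0.06],"angular": [0,0,0.005]},{"gripper": 200,"offset": [0.004,-0.013,0.08],"angular": [0,0,0.005]},{"gripper": 200,"offset": [0.004,-0.013,0.08],"angular": [0,0,0.005]},{"gripper": 200,"offset": [0.004,-0.013,0.08],"angular": [0,0,0.005]}])

```text
t: 5.9
eef_pos: [0.5449, 0.0468, 0.1181]
tool_rot: [0.0, 1.0, -0.023, -0.0]
contact_force: [0.5, 0.3, -4.0]
gripper_width: 0.572
grasp_force: 45.0
```

```bash
python3 go.py 0.5442 0.0472 0.109 -92.55
```

```text
pos [0.5449 0.0468 0.1181] F [ 0.5  0.3 -4. ] w 0.572 t 5.9
offset [-0.0007 -0.0004  0.0091] rows 0.18322675964090585 ang [ 0.001  0.    -0.002] clip [ 0.001  0.    -0.002] q [-0.75  0.65  0.74  2.04 -0.68  0.71 -1.2 ]
```

Emit:
drive_tool(deltas=[{"gripper": 200,"offset": [0,0,0.004],"angular": [0,0,0]},{"gripper": 200,"offset": [0,0,0.008],"angular": [0,0,0]},{"gripper": 200,"offset": [0,0,0.009],"angular": [0,0,0]},{"gripper": 200,"offset": [0,0,0.0095],"angular": [0,0,0]},{"gripper": 200,"offset": [0,0,0.0095],"angular": [0,0,0]}])

```text
t: 6.4
eef_pos: [0.5451, 0.0485, 0.1085]
tool_rot: [-0.0, 1.0, -0.022, 0.0]
contact_force: [0.2, -0.8, -4.4]
gripper_width: 0.576
grasp_force: 45.0
```

Emit:
drive_tool(deltas=[{"gripper": 200,"offset": [0,0,0.0005],"angular": [0,0,0]},{"gripper": 200,"offset": [0,0,0.0005],"angular": [0,0,0]},{"gripper": 200,"offset": [0,0,0.001],"angular": [0,0,0]},{"gripper": 200,"offset": [0,0,0.001],"angular": [0,0,0]}])

```text
t: 6.8
eef_pos: [0.545, 0.0485, 0.1074]
tool_rot: [-0.0, 1.0, -0.022, 0.0]
contact_force: [0.3, -0.1, -3.7]
gripper_width: 0.573
grasp_force: 45.1
```

Emit:
drive_tool(deltas=[{"gripper": 200,"offset": [0,0,0.0005],"angular": [0,0,0]},{"gripper": 200,"offset": [0,0,0.0005],"angular": [0,0,0]},{"gripper": 200,"offset": [0,0,0.0005],"angular": [0,0,0]}])

```text
t: 7.1
eef_pos: [0.545, 0.0484, 0.107]
tool_rot: [-0.0, 1.0, -0.022, 0.0]
contact_force: [-0.2, 0.3, -0.1]
gripper_width: 0.581
grasp_force: 45.5
```

Emit:
drive_tool(deltas=[{"gripper": 200,"offset": [0,0,0.0002],"angular": [0,0,0]},{"gripper": 200,"offset": [0,0,0.0002],"angular": [0,0,0]},{"gripper": 200,"offset": [0,0,0.0002],"angular": [0,0,0]}])

```text
t: 7.4
eef_pos: [0.545, 0.0485, 0.1068]
tool_rot: [-0.0, 1.0, -0.022, 0.0]
contact_force: [-2.4, 0.1, 0.7]
gripper_width: 0.573
grasp_force: 45.7
```

```bash
python3 wst.py w5; python3 go.py 0.5442 0.0472 0.107 -92.55
python3 - <<'E'
from h import *
im=cv2.imread("pics/w5.png").astype(float).mean(2)
for v in range(110,250,20): print(v,im[v-2:v+3].mean(0)[60:215:1].round().astype(int)[::3])
E
```

```text
[ 63 102] [170 279] (571.1327514648438, 125.61152648925781) (49.024837493896484, 102.33768463134766) 177.52144
[203  99] [320 320] (553.7398071289062, 48.28644561767578) (60.7468147277832, 133.1063232421875) 177.45654
[0.54506255 0.04844229 0.10682382] [-0.74  0.67  0.72  2.04 -0.69  0.69 -1.18] [[-0.044  0.965  0.259  0.611]
 [-0.999 -0.043 -0.011  0.046]
 [ 0.    -0.259  0.966  0.177]
 [ 0.     0.     0.     1.   ]]
pos [0.5451 0.0484 0.1068] F [-2.1  0.3  1.5] w 0.573 t 7.45
offset [-0.0008  0.0013 -0.0002] rows 0.03045196412316504 ang [-0.    -0.     0.001] clip [-0.    -0.     0.001] q [-0.74  0.67  0.72  2.04 -0.69  0.69 -1.18]
110 [ 81  82  83  82  82  82  83  82  82  82  82  82  82  82  82  82  82  82
  82  82  82  83  83  83  83  84  85  85  85  85  86  87  87 176 176 174
 186 191 193 189 184 178 176 172 168 176 183 186 155 153 152 154]
130 [ 80  80  84  84  84  84  84  83  83  83  83  83  82  82  82  82  82  82
  83  83  82  83  84  84  83  84  84  85  85  86  87  87  88  91 179 173
 180 190 193 192 187 181 177 174 170 172 182 186 159 157 159 155]
150 [176  80  79  79  78  
[... 353 characters left out ...]
193 192 187 180 177 177 171 176 185 188 155 157 157]
190 [178 180 177 106  79  79  81  81  80  80  80  79  79  78  79  78  78  78
  78  78  78  78  78  78  78  79  79  79  80  80  81  82  83  83  84  96
 179 173 184 192 195 189 183 177 178 175 173 183 188 160 158 158]
210 [179 176 178 177 148  80  79  85  85  85  84  84  83  83  83  83  82  82
  82  82  81  82  82  82  82  82  83  83  83  84  85  85  86  86  86  87
 173 177 178 190 194 193 187 180 178 178 173 180 187 189 157 154]
230 [182 180 175 177 176 169  80  79  86  86  86  86  85  84  84  84  83  83
  83  82  83  82  82  82  82  82  82  83  83  83  83  84  84  84  84  85
  86 180 173 183 192 194 189 182 177 180 173 126 124 124 156 155]
```

View pics/w5.png

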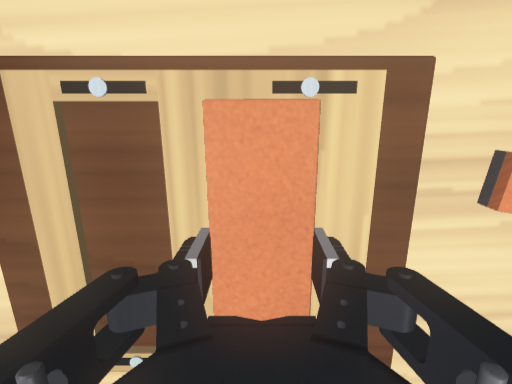

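The stone lies on the plain half, its far edge at v≈99. The pocket's near edge runs from (158,110) to (169,230), its far edge from (62,150) to (77,230), and its far end is at v≈101.

```bash
cat > pk.py <<'E'
from h import *; import sys
from scipy.spatial.transform import Rotation as Ro
n=sys.argv[1]; m=optics.camera_model("wrist"); o=bot.get_obs()
im=cv2.imread(f"pics/{n}.png").astype(float); g=im.mean(2)
R=Ro.from_quat(o["tool_rot"],scalar_first=True)
def tool(u,v,z): return R.inv().apply(ray("wrist",u,v,z,m)-o["eef_pos"])*1000
def edge(p,a,b,s):   # strongest signed step between a and b, subpixel
    d=s*np.diff(p)[a:b]; i=int(np.argmax(d)); w=np.clip(d[max(i-2,0):i+3],0,None)
    return a+max(i-2,0)+(w*np.arange(len(w))).sum()/w.sum()+.5
rows=range(115,235,8)
sm=lambda v:g[v-1:v+2].mean(0)
near=np.array([tool(edge(sm(v),140,185,1),v,.028)[:2] for v in rows])
far=np.array([tool(edge(sm(v),40,100,-1),v,.028)[:2] for v in range(155,235,8)])
gb=im[...,2]-im[...,0]
sl=np.array([tool(edge(gb[v-1:v+2].mean(0),192,215,1),v,.053)[:2] for v in range(115,215,8)])
sr=np.array([tool(edge(gb[v-1:v+2].mean(0),308,330,-1),v,.053)[:2] for v in range(115,215,8)])
for k,P in dict(near=near,far=far,sl=sl,sr=sr).items():
    c=np.polyfit(P[:,0],P[:,1],1); print(k,"y at x=0,40:",np.polyval(c,[0,40]).round(2),"deg",np.degrees(np.arctan(c[0])).round(2),"res",(P[:,1]-np.polyval(c,P[:,0])).std().round(2))
pe=[tool(u,edge(g[:,u-1:u+2].mean(1),92,110,-1),.028)[0] for u in range(75,150,8)]
se=[tool(u,edge(gb[:,u-1:u+2].mean(1),90,108,1),.053)[0] for u in range(215,312,8)]
print("pocket end x",np.round(pe,1),"stone end x",np.round(se,1))
E
python3 pk.py w5
```

```text
near y at x=0,40: [-52.17 -52.14] deg 0.04 res 0.02
far y at x=0,40: [-105.01 -104.96] deg 0.06 res 0.02
sl y at x=0,40: [-24.7  -24.74] deg -0.06 res 0.07
sr y at x=0,40: [24.32 24.39] deg 0.1 res 0.08
pocket end x [74.3 74.2 74.2 74.2 74.2 74.2 74.2 74.2 74.2 74.2] stone end x [73.5 73.5 73.5 73.5 73.5 73.5 73.5 73.5 75.9 75.9 75.9 75.6 74.6]
```

Emit:
drive_tool(deltas=[{"gripper": 200,"offset": [-0.0002,-0.004,0],"angular": [0,0,0]},{"gripper": 200,"offset": [-0.0005,-0.01,0],"angular": [0,0,0]},{"gripper": 200,"offset": [-0.0007,-0.016,0],"angular": [0,0,0]},{"gripper": 200,"offset": [-0.0009,-0.02,0],"angular": [0,0,0]},{"gripper": 200,"offset": [-0.0009,-0.02,0],"angular": [0,0,0]}])

```text
t: 7.95
eef_pos: [0.5453, 0.0696, 0.1068]
tool_rot: [-0.0, 1.0, -0.021, 0.0]
contact_force: [0.9, -0.7, 2.4]
gripper_width: 0.572
grasp_force: 45.8
```

Emit:
drive_tool(deltas=[{"gripper": 200,"offset": [-0.0002,-0.006,0],"angular": [0,0,0]},{"gripper": 200,"offset": [-0.0004,-0.012,0],"angular": [0,0,0]},{"gripper": 200,"offset": [-0.0006,-0.018,0],"angular": [0,0,0]},{"gripper": 200,"offset": [-0.0008,-0.025,0],"angular": [0,0,0]},{"gripper": 200,"offset": [-0.0008,-0.025,0],"angular": [0,0,0]}])

```text
t: 8.45
eef_pos: [0.5453, 0.0952, 0.1066]
tool_rot: [-0.001, 1.0, -0.021, -0.0]
contact_force: [-0.2, -0.5, 3.4]
gripper_width: 0.575
grasp_force: 45.9
```

```bash
python3 go.py 0.5468 0.1267 0.107 -92.5
```

```text
pos [0.5453 0.0952 0.1066] F [-0.2 -0.5  3.4] w 0.575 t 8.45
offset [ 0.0002 -0.0315 -0.0003] rows 0.6304452233905936 ang [-0.001  0.     0.002] clip [-0.001  0.     0.002] q [-0.82  0.68  0.72  2.03 -0.7   0.7  -1.26]
```

Emit:
drive_tool(deltas=[{"gripper": 200,"offset": [0,-0.007,-0.0001],"angular": [0,0,0]},{"gripper": 200,"offset": [0,-0.014,-0.0001],"angular": [0,0,0]},{"gripper": 200,"offset": [0,-0.02,-0.0001],"angular": [0,0,0]},{"gripper": 200,"offset": [0,-0.025,-0.0001],"angular": [0,0,0]},{"gripper": 200,"offset": [0,-0.025,-0.0001],"angular": [0,0,0]}])

```text
t: 8.95
eef_pos: [0.5464, 0.1199, 0.1067]
tool_rot: [-0.0, 1.0, -0.021, -0.0]
contact_force: [0.1, -1.3, 2.8]
gripper_width: 0.57
grasp_force: 45.9
```

```bash
python3 wst.py w6; python3 go.py 0.5467 0.1269 0.107 -92.5
sed -e '/^near/d;s/near=near,//' -e 's/,40,100,-1)/,160,202,-1)/; s/range(155,235,8)\])/range(125,200,8)])/;s/range(75,150,8)/range(192,202,2)/' pk.py > pk2.py; python3 pk2.py w6
```

```text
[91 56] [162 275] (584.2053833007812, 190.91651916503906) (27.724353790283203, 121.17516326904297) 177.46205
[198  98] [320 320] (555.3685913085938, 120.87163543701172) (63.080989837646484, 133.52835083007812) 177.43513
[0.54638027 0.11983295 0.10677197] [-0.86  0.69  0.73  2.01 -0.7   0.71 -1.3 ] [[-0.043  0.965  0.259  0.613]
 [-0.999 -0.041 -0.012  0.117]
 [-0.001 -0.26   0.966  0.177]
 [ 0.     0.     0.     1.   ]]
pos [0.5464 0.1198 0.1068] F [-0.8 -0.2  2.7] w 0.573 t 9.0
offset [ 0.     -0.0071 -0.0002] rows 0.14155904834096644 ang [-0.002  0.     0.001] clip [-0.002  0.     0.001] q [-0.86  0.69  0.73  2.01 -0.7   0.71 -1.3 ]
far y at x=0,40: [-33.75 -33.64] deg 0.16 res 0.02
sl y at x=0,40: [-24.69 -24.71] deg -0.03 res 0.07
sr y at x=0,40: [24.34 24.38] deg 0.06 res 0.08
pocket end x [71.  76.2 76.1 76.1 76.1] stone end x [73.5 73.5 73.6 76.5 76.6 73.6 73.5 73.6 73.6 73.6 73.5 73.4 73.5]
```

View pics/w6.png

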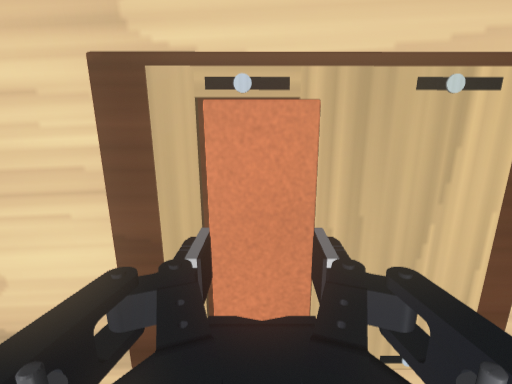

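The stone nearly covers the pocket. Only a dark sliver (u≈197–208) shows on its left, about 7 mm of travel, and its far end lies within 1 mm of the pocket's centre lengthwise.

Emit:
drive_tool(deltas=[{"gripper": 200,"offset": [0,-0.003,0],"angular": [0,0,0]},{"gripper": 200,"offset": [0,-0.005,0],"angular": [0,0,0]},{"gripper": 200,"offset": [0,-0.0065,0],"angular": [0,0,0]},{"gripper": 200,"offset": [0,-0.007,0],"angular": [0,0,0]},{"gripper": 200,"offset": [0,-0.007,0],"angular": [0,0,0]}])

```text
t: 9.5
eef_pos: [0.5466, 0.1254, 0.1067]
tool_rot: [0.0, 1.0, -0.022, -0.0]
contact_force: [-0.3, -4.1, 1.5]
gripper_width: 0.574
grasp_force: 45.8
```

Emit:
drive_tool(deltas=[{"gripper": 200,"offset": [0,0,0],"angular": [0,0,0]},{"gripper": 200,"offset": [0,-0.0005,0],"angular": [0,0,0]},{"gripper": 200,"offset": [0,-0.0005,0],"angular": [0,0,0]}])

```text
t: 9.8
eef_pos: [0.5461, 0.1272, 0.1062]
tool_rot: [-0.001, 1.0, -0.022, -0.001]
contact_force: [0.3, 0.3, -4.1]
gripper_width: 0.57
grasp_force: 45.0
```

```bash
python3 wst.py w7 | tail -4 | head -1; sed -i 's/160,202,-1/180,206,-1/' pk2.py; python3 pk2.py w7; python3 -c "
from h import *
o=bot.get_obs();print(o['contact_force'],o['torque'],o['eef_pos'])
im=cv2.imread('pics/w7.png').mean(2)
for v in(120,150,180,210):print(im[v-2:v+3,185:225].mean(0).astype(int), im[v-2:v+3,305:330].mean(0).astype(int))"
```

```text
[0.54604557 0.12727869 0.10619504] [-0.87  0.69  0.73  2.01 -0.7   0.71 -1.32] [[-0.044  0.964  0.261  0.612]
far y at x=0,40: [-32.36 -30.39] deg 2.82 res 0.87
sl y at x=0,40: [-24.54 -24.54] deg 0.0 res 0.09
sr y at x=0,40: [24.2  24.23] deg 0.04 res 0.08
pocket end x [73.8 70.  77.5 73.6 71. ] stone end x [73.5 73.5 73.5 73.5 73.5 76.8 73.5 73.5 73.5 73.5 73.5 73.6 73.6]
[-0.02507172 -0.85088801 -3.59309893] [ 0.03105034 -0.06049657 -0.05105618] [0.54604557 0.12727869 0.10619504]
[157 158 159 160 161 160 161 162 161 161 160 160 159 158 158 159 160 158
 132 133 135 137 137 135 135 135 136 134 133 133 133 134 132 134 135 136
 136 134 134 133] [133 134 136 136 136 135 135 135 136 136 137 138 139 130 125 151 155 158
 162 166 168 169 170 171 172]
[155 156 157 158 159 160 161 162 161 161 161 160 160 159 157 157 158 159
 159 158 139 141 142 141 139 139 140 140 139 139 139 138 137 138 138 138
 137 136 135 135] [134 133 133 133 134 134 134 133 134 136 137 136 121 122 154 158 162 166
 168 169 171 172 173 172 170]
[153 153 154 155 156 158 160 161 162 162 162 162 162 160 159 158 157 156
 157 158 157 145 141 136 135 134 135 137 139 141 140 138 137 136 137 137
 137 137 137 138] [133 132 132 132 132 133 133 133 134 135 129 116 153 157 162 165 169 170
 171 172 173 172 171 169 167]
[151 151 152 153 154 154 156 157 159 161 162 162 161 160 160 159 157 156
 154 155 156 157 155 134 134 138 138 136 135 135 138 139 138 136 135 135
 137 137 136 137] [132 131 130 129 130 131 132 131 129 116 122 156 160 164 168 170 171 172
 173 173 171 169 167 166 163]
```

Emit:
drive_tool(deltas=[{"gripper": 200,"offset": [0,0.0003,0.0007],"angular": [0,0,0]},{"gripper": 200,"offset": [0,0.0003,0.0014],"angular": [0,0,0]},{"gripper": 200,"offset": [0,0.0003,0.0014],"angular": [0,0,0]}])

```text
t: 10.15
eef_pos: [0.5464, 0.1259, 0.1051]
tool_rot: [-0.0, 1.0, -0.022, -0.0]
contact_force: [-0.5, 0.1, -3.7]
gripper_width: 0.573
grasp_force: 45.0
```

Emit:
drive_tool(deltas=[{"gripper": 200,"offset": [0,0,0.001],"angular": [0,0,0]},{"gripper": 200,"offset": [0,0,0.002],"angular": [0,0,0]},{"gripper": 200,"offset": [0,0,0.0028],"angular": [0,0,0]},{"gripper": 200,"offset": [0,0,0.0028],"angular": [0,0,0]}])

```text
t: 10.55
eef_pos: [0.5466, 0.1258, 0.1025]
tool_rot: [-0.0, 1.0, -0.022, -0.0]
contact_force: [-0.0, 1.1, -3.6]
gripper_width: 0.576
grasp_force: 45.1
```

Emit:
drive_tool(deltas=[{"gripper": 200,"offset": [0,0,0.0005],"angular": [0,0,0]},{"gripper": 200,"offset": [0,0,0.001],"angular": [0,0,0]},{"gripper": 200,"offset": [0,0,0.0013],"angular": [0,0,0]},{"gripper": 200,"offset": [0,0,0.0013],"angular": [0,0,0]}])

```text
t: 10.95
eef_pos: [0.5467, 0.1258, 0.1013]
tool_rot: [-0.0, 1.0, -0.022, 0.0]
contact_force: [-0.5, 2.0, -3.1]
gripper_width: 0.577
grasp_force: 45.3
```

Emit:
drive_tool(deltas=[{"gripper": 200,"offset": [0,0,0.0003],"angular": [0,0,0]},{"gripper": 200,"offset": [0,0,0.0003],"angular": [0,0,0]},{"gripper": 200,"offset": [0,0,0.0003],"angular": [0,0,0]}])

```text
t: 11.25
eef_pos: [0.5467, 0.1258, 0.1011]
tool_rot: [-0.0, 1.0, -0.022, -0.0]
contact_force: [-1.4, 0.7, -1.6]
gripper_width: 0.57
grasp_force: 45.4
```

Emit:
drive_tool(deltas=[{"gripper": 200,"offset": [0,0,0.0002],"angular": [0,0,0]},{"gripper": 200,"offset": [0,0,0.0002],"angular": [0,0,0]},{"gripper": 200,"offset": [0,0,0.0002],"angular": [0,0,0]}])

```text
t: 11.55
eef_pos: [0.5467, 0.1258, 0.1009]
tool_rot: [-0.0, 1.0, -0.022, 0.0]
contact_force: [-0.6, 2.5, 1.1]
gripper_width: 0.573
grasp_force: 45.7
```

Emit:
drive_tool(deltas=[{"gripper": 100,"offset": [0,0,0],"angular": [0,0,0]},{"gripper": 90,"offset": [0,0,0],"angular": [0,0,0]},{"gripper": 70,"offset": [0,0,0],"angular": [0,0,0]},{"gripper": 40,"offset": [0,0,0],"angular": [0,0,0]},{"gripper": 40,"offset": [0,0,0],"angular": [0,0,0]}], grip_force=20)

```text
t: 12.05
eef_pos: [0.5468, 0.1255, 0.1008]
tool_rot: [0.0, 1.0, -0.022, 0.0]
contact_force: [-0.2, 0.5, 0.5]
gripper_width: 0.846
grasp_force: 0.0
```

Released; retreating upward.

Emit:
drive_tool(deltas=[{"gripper": 40,"offset": [0,0,-0.015],"angular": [0,0,0]},{"gripper": 40,"offset": [0,0,-0.04],"angular": [0,0,0]},{"gripper": 40,"offset": [0,0,-0.08],"angular": [0,0,0]},{"gripper": 40,"offset": [0,0,-0.12],"angular": [0,0,0]},{"gripper": 40,"offset": [0,0,-0.14],"angular": [0,0,0]}])

```text
t: 12.55
eef_pos: [0.5479, 0.1251, 0.2449]
tool_rot: [-0.001, 1.0, -0.022, 0.002]
contact_force: [0.8, 0.8, 0.0]
gripper_width: 0.846
grasp_force: 0.0
```

Emit:
drive_tool(deltas=[{"gripper": 40,"offset": [0,0,0],"angular": [0,0,0]},{"gripper": 40,"offset": [0,0,0],"angular": [0,0,0]},{"gripper": 40,"offset": [0,0,0],"angular": [0,0,0]}])

```text
t: 12.85
eef_pos: [0.5459, 0.1257, 0.24]
tool_rot: [0.0, 1.0, -0.022, -0.001]
contact_force: [-0.8, -0.4, 0.5]
gripper_width: 0.843
grasp_force: 0.0
```

```bash
python3 wst.py w8
```

```text
[465 134] [511 173] (565.95751953125, -109.0154037475586) (50.31435012817383, 33.70103454589844) 79.811424
[233 107] [288 259] (540.2353515625, 126.46966552734375) (54.46620178222656, 162.32667541503906) 177.43471
[0.54594469 0.12560877 0.23979902] [-1.03  0.51  0.93  1.94 -0.5   0.94 -1.47] [[-0.044  0.964  0.261  0.612]
 [-0.999 -0.043 -0.011  0.123]
 [ 0.001 -0.261  0.965  0.31 ]
 [ 0.     0.     0.     1.   ]]
```

View pics/w8.png

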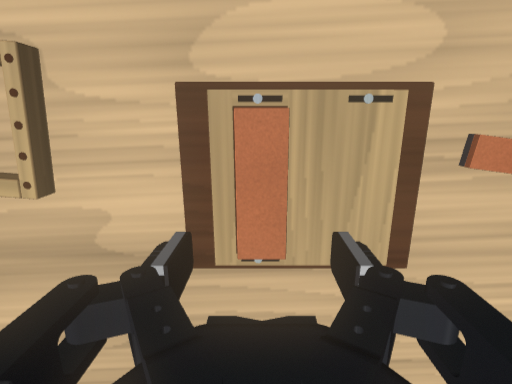

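The stone sits square in the pocket at (233–288, 107–259). Its apparent size matches a flat top 47 mm above the bench, which means it's on the pocket floor.

```bash
python3 -c "
from station import bot
print(bot.hand_in())"
```

```text
the job is handed in; nothing more can be done
None
```

The stone was laid on the plain half, slid across into the pocket, set flat on its floor and released; the job was handed in at about 13 s with light contact forces throughout, though the verdict was not reported.

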